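# Crank the bench lift level with its stage

## Robot

A 6-joint arm with a two-finger parallel gripper is mounted at the origin on the work surface. World frame = base frame: x ahead of the robot, y to its left, z up, the work surface at z = 0. Lengths are in m, angles in rad, forces in N, time in s.
With the tool pointing down it reaches from about 0.275 to 0.825 m from the base axis. Payload 5.2 kg.
Tool frame: the origin (TCP) lies on the front face of the gripper's body, between the roots of the fingers; the fingertips stand 84 mm ahead of it and the grasp point (between the pads) lies 65 mm ahead of it; z points along the fingers, y is the line along which they close (so a half turn about z gives the same grasp; the last joint's range is limited). The gripper opens to 93 mm and grips with 3 to 60 N. Pads are 15 mm wide; open, the fingers measure 128 mm over their backs; the gripper's body (75 mm by 188 mm) begins 65 mm behind the grasp point.
Start: joints at [-0.203, 0.259, 1.535, -0, 1.348, -0.203], TCP at [0.55, 0, 0.303] pointing down, gripper open.
Joint ranges: [-3.14, 3.14], [-0.91, 2.08], [0.19, 2.58], [-1.22, 4.36], [0.22, 2.71], [-3.12, 3.12]. Speed limits (rad/s): [2.57, 2.57, 3.14, 3.14, 3.14, 3.14].

## Interface

Orientations are given as a unit quaternion [x, y, z, w].
In Python, from plant import status, cams, ticket gives the robot as it stands. The module is installed in compiled form; this text tells all that it offers.
- The arm moves only by the shell command python3 -m creep 'ROWS' [FORCE]. ROWS is text: rows parted by semicolons, each of 7 numbers parted by spaces: the opening in per cent of the stroke, from 0 (shut) to 100 (fully open), then the shift along the tool's x, y, z in m, then the turn, a rotation vector about the tool's x, y, z in degrees. In form: hand x y z ax ay az; .... A call has 1 to 20 rows; each row is the pose to reach, as a shift and turn from the pose commanded when the call began, along the tool's axes at that moment; what a row does not reach only later rows make up. A row lasts 1/10 s, in which the tool goes at most 50 mm and 8.59 degrees, less where a joint would pass 70% of its speed; a pose out of reach is approached as far as the arm can. A call with a gripper value outside its range is refused whole. The fingers move at their own pace and stop on an object; FORCE is the grip in N (left out, the last holds). Time passes only in rows, so rows that repeat a pose let the fingers close. It gives the time, the measured TCP pose, the force, the opening and the grip force at its end, in the units of the state.
- status.read_state(): the state, without advancing time (a new reading comes with each control period).
- cams.get_image(name): name is "scene" or "side" or "wrist"; returns (picture, depth): 480x640x3 uint8, red, green, blue; 480x640 float32, m along the optical axis (not along the pixel's ray), 0 where there is no reading.
- cams.camera_model(name): a dict with "K" (3x3 intrinsics, pixels), "R" (3x3) and "t" (3): a world point X has camera coordinates R X + t. Camera axes: x right, y down, z forward; pixel columns grow to the right and rows downward; lengths in m; the calibration is good to about 2 mm. The wrist camera is an equidistant fisheye: a pixel r from the principal point sees the ray r / f radians off the axis. A picture is of the moment at which its call begins: read the wrist's pose just before it. camera_model takes no time and is no camera call; for the wrist camera it gives the pose at the moment of the call.
- ticket.job_done(): hands the job in; it is judged then, once.
The state is a dict: "clock": time; "qpos": joint angles; "qd": joint speeds; "joint_efforts": joint torques, N m; "eef_pos": TCP position; "eef_rot": TCP orientation; "contact_force": force on the tool from outside, world axes, zero at the start; "ft_torque": the same for the moment, N m; "width": finger opening in m; "grasp_force": force on a finger pad.
Only numpy, scipy, OpenCV 4.12 (cv2) and the standard library are available. Lean on these libraries where they do the work, as an engineer would, in place of code of your own. Each camera call takes 0.05 s, during which the arm holds its last target. There are 200 camera calls.

## Task

Take the loose crank out of its stand, lower it into the well of the bench lift and feel gently for the hidden hex until the crank drops fully home; do not force it. Then wind the crank clockwise (seen from above) to raise the lift's platform until its plate is flush with the top of the fixed stage beside it. Leave the crank seated in the well, let go of it, and do not disturb the other things on the bench.

Things in the scene. Friction and masses are not known exactly. Their poses are not given: they have to be found in the camera images.
- crank: loose steel crank, 0.4 kg (+-25 %), upright in its stand, balanced. Origin: centre of the tip's underside; z up the shank, x along the arm to the knob. Going up: cone pilot z 0-5 mm, 23 mm across at the tip; hex key z 5-22, 32 mm across flats (flats face +x, -x); round shank 40 mm across z 22-72, its lower end is the shoulder; arm bar z 72-84, 22 mm wide, x -20 to 90
- lift: fixed grey bench lift; base plate 130 mm in x, y from -65 to 350 mm, 14 mm thick. Origin: on the bench under the axis of the round well tube (68 mm across, 77 mm high, bore 42 mm); z up, y towards platform and stage
- well_mouth (a point): centre of the open top of the well tube, 77 mm above the bench; axis upright. The crank is fully home with its tip 57 mm below this point
- knob_mid (a point): middle of the black round knob (26 mm across, 40 mm high, upright) on the arm's end: 75 mm from the shank's axis, 106 mm above the tip. It spins freely about its own axis, so a gripper can hold it with constant yaw while going round. Seated, the spindle turns stiffly (0.2 N m, some 3 N at the knob) and stays where it is left
- platform_top (a point): centre of the upper face of the aluminium platform plate (120 x 90 x 10 mm; the 6 mm lips on three edges do not count), 200 mm to +y of the well axis in the lift's frame. Rises 30 mm per full turn of the spindle clockwise seen from above, sinks when turned back, stays put by itself; at the start 18 to 36 mm below the stage
- stage_top (a point): centre of the upper face of the fixed grey stage block beside the platform (120 x 90 mm, 105 mm above the bench), 305 mm to +y of the well axis; the platform is flush when platform_top is at this height
- flux_jar: bystander: small amber glass jar, 40 mm across, 45 mm high, standing on the fixed stage; origin: centre of its underside
- phone: bystander: dark phone 150 x 73 x 8 mm lying on the bench; origin: centre of its underside
- driver: bystander: screwdriver 160 mm long lying on the bench; origin: on its underside
- screw_tray: bystander: white divided tray 80 x 100 x 25 mm; origin: centre of its underside
- cleaner: bystander: white bottle 52 mm across, 90 mm high; origin: centre of its underside
- parts_dish: bystander: steel bowl 70 mm across, 30 mm high; origin: centre of its underside
- solder_spool: bystander: steel spool 56 mm across, 35 mm high, standing; origin: centre of its underside
- stand: fixed black crank stand: foot 90 x 90 x 8 mm and a round tube, top 61 mm above the bench, bore 43.6 mm, inner floor at 14 mm on which the crank's tip rests. Origin: centre of its underside, z up
- hub_mid (a point): centre of the crank's black hub grip block on the shank's axis: 34 mm along the arm, 18 mm thick across it, from 84 to 125 mm above the tip; this point is 104 mm above the tip. Axes as the crank's
- spindle_face (a point): on the well axis, 35 mm below the mouth: height of the upper face of the turning spindle, unseen. In it a greased hex socket 33 mm across flats, 26 mm deep, at an angle unknown and new each time. More than some 5 deg off, the key rests on the face (tip 40 mm below the mouth) and turns there under a light push (5 to 10 N); in line (every 60 deg) it drops 17 mm, shoulder on the face
Not all that is in view belongs to the job. Leave any red look-alike of the crank alone.

How it is judged:
On the way:
1. the crank is fully home in the hex (z of crank in the frame of well_mouth below -0.053 m and horizontal distance between crank and well_mouth below 0.004 m), for 0.3 s.
At the end, for the whole second after the job is handed in: The platform's plate is level with the stage top to within 2.5 mm; the crank is fully home in the well (tip at least 53 mm below the mouth, within 4 mm of its axis) and at rest; every bystander is within 20 mm of where it began (all of step 1 and z of platform_top in the frame of stage_top between -0.0025 and 0.0025 m and linear speed of crank below 0.01 m/s and distance of each of flux_jar, phone, driver, screw_tray, cleaner, parts_dish, solder_spool from where it was at the start of the episode below 0.02 m); the robot touches nothing.
It fails at once if the crank is forced before it is home: it bears on the lift with more than 45 N (contact force between crank and lift above 45 N and z of crank in the frame of well_mouth above -0.053 m).
It fails at once if the seated crank is wrenched: it bears on the lift with more than 150 N in all (contact force between crank and lift above 150 N).
It also fails if it takes over 70 s, if anything falls off the work surface, if the arm or the gripper's body presses on something with over 40 N, if the wrist force passes 120 N, or if a joint passes its speed limit or range.

## Working session

There is one attempt and no reset: what is moved stays moved. The work goes in short steps, Python scripts to look and compute and a shell command to move; the robot and the scene stay as the last step left them, time stands still between calls to the robot, and variables do not carry over. Pictures are saved under pics/ and viewed, at most 10 in all, crops included, and the job is handed in when it is done.

```bash
mkdir -p pics
cat > h.py <<'E'
import numpy as np, cv2
from plant import status, cams
def grab(n,save=None):
    m=cams.camera_model(n); p,d=cams.get_image(n)
    if save: cv2.imwrite('pics/'+save,cv2.cvtColor(p,cv2.COLOR_RGB2BGR))
    return p,d,m
def pts(d,m):
    v,u=np.indices(d.shape); K=m['K']
    c=np.stack([(u-K[0,2])/K[0,0]*d,(v-K[1,2])/K[1,1]*d,d],-1)
    return (c-np.array(m['t']))@np.array(m['R'])
E
python3 - <<'E'
from h import *
s=status.read_state(); print(s)
for n in('scene','side'):
    p,d,m=grab(n,n+'0.png'); np.savez(n+'0.npz',p=p,d=d,K=m['K'],R=m['R'],t=m['t']); print(n,m)
E
```

```text
{'clock': 0.0, 'qpos': array([-2.02771835e-01,  2.59328021e-01,  1.53605893e+00, -2.11066311e-05,
        1.34800729e+00, -2.02801328e-01]), 'qd': array([ 0.00029997,  0.00154131, -0.00095232, -0.00161198, -0.00044695,
        0.00028673]), 'joint_efforts': array([ 2.41929010e-04, -4.37298238e+01, -2.84004611e+01,  7.19661056e-02,
        4.11791797e-02, -1.14769305e-04]), 'eef_pos': array([5.49607254e-01, 1.13772560e-04, 3.01935333e-01]), 'eef_rot': array([ 7.07094412e-01,  7.07118577e-01, -5.04216645e-04, -7.46528597e-04]), 'contact_force': array([-0.62571348, -0.04748932,  0.38239456]), 'ft_torque': array([0.0416776 , 0.04506497, 0.03186643]), 'grasp_force': 0.0, 'width': 0.09296422049245225}
scene {'K': array([[489.4314541 ,   0.        , 314.99718341],
       [  0.        , 489.4314541 , 239.76980439],
       [  0.        ,   0.        ,   1.        ]]), 'R': array([[-0.40603891,  0.913808  ,  0.00934542],
       [ 0.702448  ,  0.31863247, -0.63642765],
       [-0.58455043, -0.25184972, -0.77127978]]), 't': array([ 0.32530967, -0.20988335,  1.42354175])}
side {'K': array([[502.9068767 ,   0.        , 323.81619069],
       [  0.        , 502.9068767 , 242.71079739],
       [  0.        ,   0.        ,   1.        ]]), 'R': array([[ 8.89643133e-01, -4.56656412e-01, -1.29545721e-04],
       [-3.14317654e-01, -6.12137567e-01, -7.25597692e-01],
       [ 3.31269539e-01,  6.45563723e-01, -6.88119155e-01]]), 't': array([-0.47957545,  0.09154168,  1.5768913 ])}
```

View pics/scene0.png

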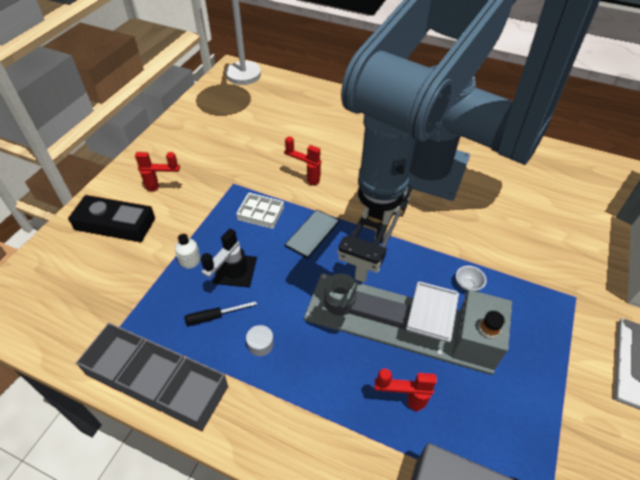

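View pics/side0.png

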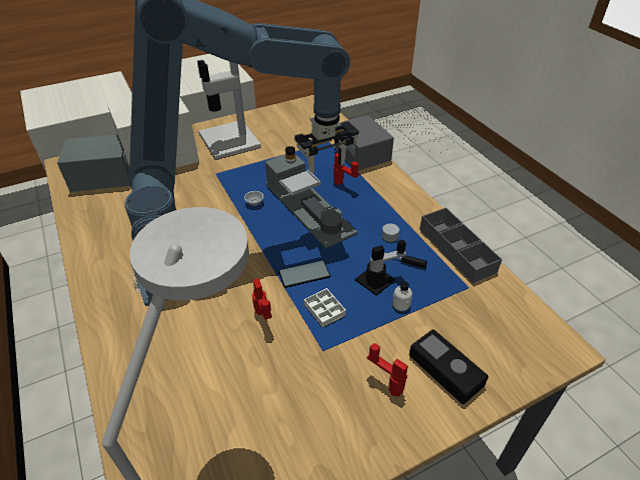

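The red pieces at scene pixels (155,170), (305,160) and (410,388) are decoys. The steel crank with black hub and knob in the black stand, at scene (225,255) and side (385,260), fits the description. I'll confirm it in a crop and measure from depth.

```bash
python3 - <<'E'
from h import *
for n,c in(('scene',(225,255)),('side',(385,262))):
    z=np.load(n+'0.npz'); p,d=z['p'],z['d']; P=pts(d,z)
    P[d==0]=np.nan
    x,y=c
    cr=cv2.resize(p[y-40:y+40,x-50:x+50],None,fx=4,fy=4,interpolation=cv2.INTER_CUBIC)
    cv2.imwrite(f'pics/crop_{n}.png',cr[...,::-1])
    sub=np.zeros(d.shape,bool); sub[y-45:y+45,x-55:x+55]=True
    mk=(sub&(P[...,2]>.128)&(P[...,2]<.15)).astype(np.uint8)
    k,l,st,ce=cv2.connectedComponentsWithStats(mk)
    for i in range(1,k):
        if st[i,4]>8:
            q=P[l==i]; print(n,'top',st[i,4],ce[i].round(1),q.min(0).round(4),q.max(0).round(4),q.mean(0).round(4), 'rect',cv2.minAreaRect(q[:,:2].astype(np.float32)*1000))
    mk=(np.abs(P[...,2]-.077)<.004).astype(np.uint8)
    k,l,st,ce=cv2.connectedComponentsWithStats(mk)
    for i in range(1,k):
        if st[i,4]>60:
            q=P[l==i]; print(n,'77',st[i,4],ce[i].round(1),q.min(0).round(4),q.max(0).round(4),q.mean(0).round(4), cv2.minEnclosingCircle(q[:,:2].astype(np.float32)*1000))
    mk=((P[...,2]>.0995)&(P[...,2]<.11)).astype(np.uint8)
    k,l,st,ce=cv2.connectedComponentsWithStats(mk)
    for i in range(1,k):
        if st[i,4]>100:
            q=P[l==i]; print(n,'105',st[i,4],ce[i].round(1),q.mean(0).round(4), cv2.minAreaRect(q[:,:2].astype(np.float32)*1000),np.median(q[:,2]))
z=np.load('scene0.npz');P=pts(z['d'],z)
print('plat',P[300:330:6,420:450:6,2].round(4)); print('mat z',np.median(P[370:390,300:340,2]))
E
cd pics; python3 -c "
import cv2,numpy as np
cv2.imwrite('crop.png',np.hstack([cv2.imread('crop_scene.png'),cv2.imread('crop_side.png')]))"
```

```text
scene top 141 [227.6 235.2] [ 0.5339 -0.333   0.1283] [ 0.5702 -0.3117  0.1443] [ 0.5543 -0.321   0.1373] rect ((552.1368408203125, -322.5359802246094), (20.40068244934082, 35.38853073120117), 84.57292938232422)
scene top 121 [205.7 258.4] [ 0.6152 -0.3442  0.1281] [ 0.6396 -0.3192  0.1448] [ 0.6292 -0.3301  0.1376] rect ((627.44873046875, -331.7825012207031), (23.431621551513672, 25.16901206970215), 6.791621208190918)
scene 77 79 [360.4   2.9] [-0.7928 -0.5689  0.073 ] [-0.714  -0.4252  0.081 ] [-0.7285 -0.4863  0.0769] ((-756.4752197265625, -498.1080017089844), 79.56327819824219)
scene 77 83 [303.6 160.9] [ 0.1878 -0.3657  0.073 ] [ 0.2125 -0.2572  0.0809] [ 0.2016 -0.3011  0.0768] ((193.6117706298828, -311.43353271484375), 54.27273941040039)
scene 77 106 [156.4 170.3] [ 0.3578 -0.6865  0.073 ] [ 0.4208 -0.5864  0.0809] [ 0.3972 -0.6387  0.0773] ((387.50244140625, -639.6458129882812), 54.69546127319336)
scene 77 459 [340.2 286.4] [ 0.5019 -0.0921  0.073 ] [ 0.5729 -0.0235  0.081 ] [ 0.539  -0.0574  0.0776] ((537.7430419921875, -56.279659271240234), 35.90214538574219)
scene 77 86 [4
[... 2074 characters left out ...]
 0.2182 0.1061] ((871.9979248046875, 224.09466552734375), (174.6448516845703, 86.826416015625), 15.853842735290527) 0.10704589448356665
side 105 180 [ 94.2 164.6] [-0.1141  0.545   0.1051] ((-111.239990234375, 544.2535400390625), (57.09942626953125, 241.79620361328125), 85.53094482421875) 0.1051663839582581
side 105 404 [282.7 163.8] [0.4941 0.2383 0.1054] ((501.9517517089844, 246.07470703125), (121.65467834472656, 99.07269287109375), 8.00793743133545) 0.10564931017358226
plat [[0.08   0.0832 0.0855 0.0832 0.0845]
 [0.0829 0.0826 0.0839 0.083  0.0819]
 [0.0844 0.0819 0.0817 0.0877 0.0818]
 [0.0803 0.083  0.0821 0.0791 0.0833]
 [0.0805 0.0854 0.0829 0.0833 0.0807]]
mat z 0.0023235084409887565
```

View pics/crop.png

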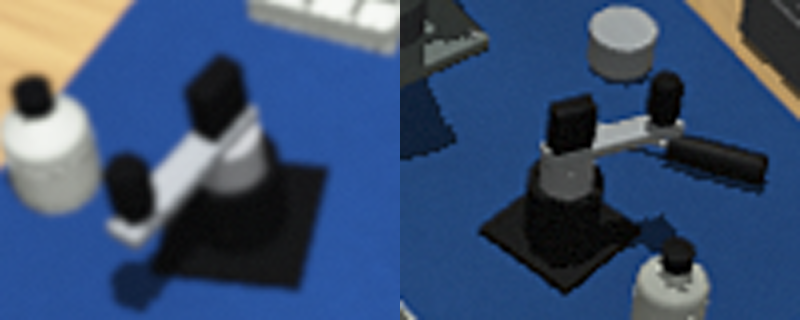

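The crop shows the steel crank: black hub block left of centre, black knob at the arm's end, upright in the black stand. None of the red pieces look like this, so it is the one. Moving above the hub.

```bash
python3 -m creep '100 -0.04 0 0.01 0 0 -8;100 -0.08 0 0.02 0 0 -16;100 -0.12 0 0.03 0 0 -24;100 -0.16 0 0.03 0 0 -32;100 -0.2 0 0.03 0 0 -40;100 -0.24 0 0.03 0 0 -48;100 -0.28 0 0.03 0 0 -56;100 -0.3 0 0.03 0 0 -64;100 -0.3225 0 0.03 0 0 -72;100 -0.3225 0 0.03 0 0 -80;100 -0.3225 0 0.03 0 0 -82;100 -0.3225 0 0.03 0 0 -82;100 -0.3225 0 0.03 0 0 -82' 30
python3 - <<'E'
from h import *
s=status.read_state(); print(s['qpos'],s['contact_force'])
p,d,m=grab('wrist','w1.png'); np.savez('w1.npz',p=p,d=d,K=m['K'],R=m['R'],t=m['t']); print(m)
E
```

```text
clock: 1.4
eef_pos: [0.5499, -0.3223, 0.2723]
eef_rot: [0.07, 0.998, 0.0, -0.0]
contact_force: [0.4, 0.6, 0.2]
width: 0.093
grasp_force: 0.0
[-7.04902864e-01  4.35088627e-01  1.35450953e+00  6.77820423e-06
  1.35283050e+00 -2.13486119e+00] [0.4225227  0.62229645 0.24561329]
{'K': array([[371.64829954,   0.        , 327.18239466],
       [  0.        , 371.64829954, 235.12221726],
       [  0.        ,   0.        ,   1.        ]]), 'R': array([[ 1.39828458e-01,  9.90175400e-01,  8.24114361e-04],
       [ 9.51025602e-01, -1.34531514e-01,  2.78301231e-01],
       [ 2.75677902e-01, -3.81306781e-02, -9.60493491e-01]]), 't': array([ 0.24238662, -0.59113054,  0.19761116])}
```

View pics/w1.png

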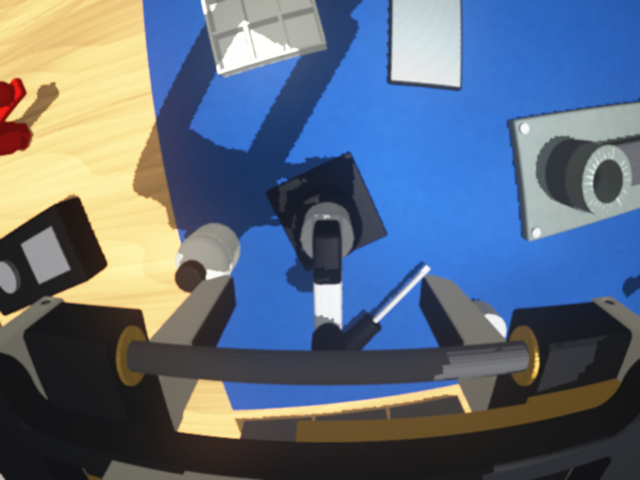

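The wrist view shows the hub top at about (327,240), the knob at (327,335) and the well mouth at (607,180). I'll turn these into points with the fisheye model.

```bash
cat >> h.py <<'E'
def wpts(d,m):
    v,u=np.indices(d.shape); K=m['K']; a=(u-K[0,2])/K[0,0]; b=(v-K[1,2])/K[1,1]
    r=np.hypot(a,b)+1e-9; t=np.tan(r)*d/r
    return (np.stack([a*t,b*t,d],-1)-np.array(m['t']))@np.array(m['R'])
E
python3 - <<'E'
from h import *
z=np.load('w1.npz'); p,d=z['p'],z['d']; P=wpts(d,z); P[d==0]=np.nan
def comp(lo,hi,box):
    u0,u1,v0,v1=box; s=np.zeros(d.shape,bool); s[v0:v1,u0:u1]=1
    mk=(s&(P[...,2]>lo)&(P[...,2]<hi)).astype(np.uint8)
    k,l,st,ce=cv2.connectedComponentsWithStats(mk)
    for i in range(1,k):
        if st[i,4]>30:
            q=P[l==i]; print(st[i,4],ce[i].round(1),q.mean(0).round(4),'rect',cv2.minAreaRect(q[:,:2].astype(np.float32)*1000),cv2.minEnclosingCircle(q[:,:2].astype(np.float32)*1000),np.median(q[:,2]))
print('tops');comp(.132,.15,(295,360,200,365))
print('bar');comp(.09,.106,(295,360,200,365))
print('well');comp(.073,.082,(560,640,120,230))
print(P[225:250:6,327], 'stand foot')
comp(.003,.014,(250,400,140,290))
E
```

```text
tops
1456 [326.5 258. ] [ 0.5503 -0.3231  0.1383] rect ((551.4656982421875, -323.3424072265625), (17.19760513305664, 33.696449279785156), 82.30879211425781) ((551.545654296875, -323.1997375488281), 18.02008628845215) 0.13856334639141632
188 [327.8 346.1] [ 0.616  -0.3314  0.1353] rect ((617.0108032226562, -331.777099609375), (21.9005069732666, 6.866465091705322), 81.56500244140625) ((620.4067993164062, -332.28070068359375), 10.950352668762207) 0.1352984612594807
bar
1612 [328.2 284. ] [ 0.5867 -0.3269  0.0974] rect ((579.2667236328125, -326.52239990234375), (22.164594650268555, 94.74834442138672), 82.2999496459961) ((579.0762939453125, -328.0867004394531), 48.27824783325195) 0.09747585305393608
well
1986 [605.  180.4] [ 0.5374 -0.0602  0.0766] rect ((538.1798706054688, -57.63543701171875), (68.95404052734375, 67.85661315917969), 75.31721496582031) ((538.5015869140625, -57.046451568603516), 35.498470306396484) 0.07677152631827905
[[ 0.535267   -0.32059823  0.11585419]
 [ 0.53526791 -0.32060362  0.13069981]
 [ 0.53710573 -0.32086587  0.13763194]
 [ 0.54029339 -0.32131716  0.13954557]
 [ 0.54456467 -0.32192044  0.13806126]] stand foot
4211 [327.2 198.9] [ 0.5382 -0.3208  0.0077] rect ((552.13720703125, -323.83868408203125), (90.69570922851562, 92.28359985351562), 17.41217803955078) ((552.2755126953125, -323.20208740234375), 62.82939529418945) 0.007748830690019222
```

```bash
python3 -m creep '100 -0.0013 -0.0008 0.03 0 0 0;100 -0.0013 -0.0008 0.06 0 0 0;100 -0.0013 -0.0008 0.08 0 0 0;100 -0.0013 -0.0008 0.086 0 0 0;100 -0.0013 -0.0008 0.086 0 0 0;15 -0.0013 -0.0008 0.086 0 0 0;0 -0.0013 -0.0008 0.086 0 0 0;0 -0.0013 -0.0008 0.086 0 0 0;0 -0.0013 -0.0008 0.086 0 0 0;0 -0.0013 -0.0008 0.086 0 0 0;0 -0.0013 -0.0008 0.086 0 0 0;0 -0.0013 -0.0008 0.086 0 0 0' 50
```

```text
clock: 2.65
eef_pos: [0.5512, -0.3235, 0.1868]
eef_rot: [0.07, 0.998, -0.0, 0.0]
contact_force: [-0.6, -0.1, -0.6]
width: 0.0414
grasp_force: 0.0
```

```bash
python3 -m creep '0 0 0 0 0 0 0;0 0 0 0 0 0 0;0 0 0 0 0 0 0;0 0 0 0 0 0 0;0 0 0 0 0 0 0;0 0 0 0 0 0 0;0 0 0 0 0 0 0' 50
```

```text
clock: 3.35
eef_pos: [0.5512, -0.3234, 0.1867]
eef_rot: [0.07, 0.998, 0.0, -0.0]
contact_force: [-0.5, 0.2, -0.3]
width: 0.0181
grasp_force: 50.0
```

```bash
python3 -m creep '0 0 0 -0.005 0 0 0;0 0 0 -0.015 0 0 0;0 0 0 -0.025 0 0 0;0 0 0 -0.035 0 0 0;0 0 0 -0.045 0 0 0;0 0 0 -0.055 0 0 0;0 0 0 -0.065 0 0 0;0 0 0 -0.08 0 0 0;0 0 0 -0.095 0 0 0;0 0 0 -0.1 0 0 0;0 0 0 -0.1 0 0 0;0 0 0 -0.1 0 0 0' 50
python3 - <<'E'
from h import *
s=status.read_state(); print(s['eef_pos'],s['ft_torque'],s['contact_force'])
for n in('scene','side'):
    p,d,m=grab(n,n+'1.png'); P=pts(d,m); P[d==0]=np.nan
    # knob top ~0.24, bar etc.
    near=(np.hypot(P[...,0]-.55,P[...,1]+.325)<.12)
    hist=np.histogram(P[...,2][near],bins=np.arange(.06,.26,.01)); print(n,hist[0])
    q=P[near&(P[...,2]>.215)&(P[...,2]<.245)&(P[...,0]>.605)]; print(len(q),q.mean(0) if len(q) else '')
np.save
p,d,m=grab('wrist','w2.png'); np.savez('w2.npz',p=p,d=d,K=m['K'],R=m['R'],t=m['t'])
P=wpts(d,m)
mk=((np.abs(P[...,2]-.077)<.005)&(np.hypot(P[...,0]-.538,P[...,1]+.057)<.045)); print('well',mk.sum(),cv2.minEnclosingCircle(P[mk][:,:2].astype(np.float32)*1000),P[mk].min(0),P[mk].max(0))
E
```

```text
clock: 4.55
eef_pos: [0.5509, -0.3233, 0.2862]
eef_rot: [0.07, 0.998, 0.0, -0.0]
contact_force: [0.7, -0.5, -3.7]
width: 0.0176
grasp_force: 50.0
[ 0.55093137 -0.32326627  0.28616783] [ 0.08379979 -0.00299027 -0.00108537] [ 0.74386097 -0.45603414 -3.68823525]
scene [272  38  35  34   0   4  44  29  53  56  48  53  81 304  76 112 112 192
 124]
196 [ 0.62979472 -0.32957317  0.2325079 ]
side [102  10  19  21   0   6  25  23  32  38  33  34  71 139  34  36  32  46
  19]
1 [ 0.62793307 -0.34412156  0.2206727 ]
well 1997 ((539.19873046875, -57.695579528808594), 35.73976516723633) [ 0.50404309 -0.09302201  0.07200349] [ 0.57185552 -0.02273225  0.07938323]
```

View pics/w2.png

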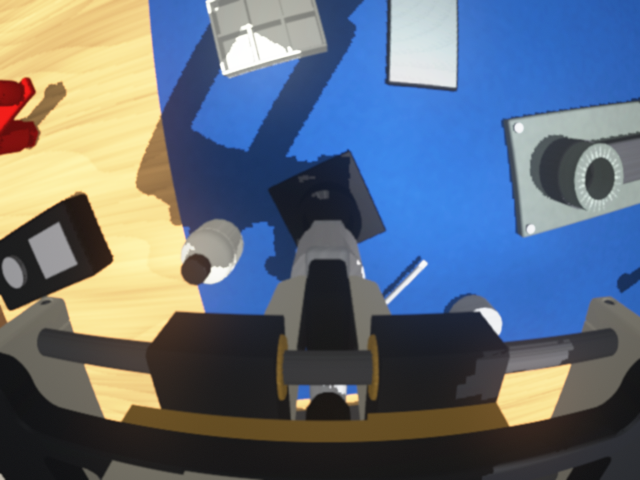

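The crank is held straight and clear of the stand. Carrying it above the well while turning it counter-clockwise, so that the wrist has range for winding.

```bash
python3 -m creep '0 0.003 0.015 0 0 0 -4;0 0.006 0.03 0 0 0 -8;0 0.009 0.045 0 0 0 -13;0 0.012 0.06 0 0 0 -18;0 0.015 0.08 0 0 0 -23;0 0.019 0.1 0 0 0 -28;0 0.023 0.12 0 0 0 -33;0 0.027 0.14 0 0 0 -38;0 0.031 0.16 0 0 0 -43;0 0.035 0.18 0 0 0 -48;0 0.038 0.2 0 0 0 -53;0 0.042 0.22 0 0 0 -58;0 0.046 0.24 0 0 0 -63;0 0.05 0.255 0 0 0 -68;0 0.05 0.2615 0 0 0 -72;0 0.05 0.2615 0 0 0 -75;0 0.05 0.2615 0 0 0 -75;0 0.05 0.2615 0 0 0 -75;0 0.05 0.2615 0 0 0 -75' 50
cat > meas.py <<'E'
from h import *
from scipy.optimize import least_squares
s=status.read_state(); print('tcp',s['eef_pos'],s['eef_rot'],s['qpos'][5],s['contact_force'])
e=s['eef_pos']; zt=e[2]-.172  # tip height approx (TCP is 172 above the tip)
for n in('scene','side'):
    p,d,m=grab(n); P=pts(d,m); P[d==0]=np.nan
    np.savez('last_'+n+'.npz',p=p,d=d,K=m['K'],R=m['R'],t=m['t'])
    q=P[(P[...,2]>zt+.026)&(P[...,2]<zt+.068)&(np.hypot(P[...,0]-e[0],P[...,1]-e[1])<.03)]
    f=lambda x:np.hypot(q[:,0]-x[0]-x[2]*(q[:,2]-zt-.047),q[:,1]-x[1]-x[3]*(q[:,2]-zt-.047))-.02
    r=least_squares(f,[e[0],e[1],0,0],loss='soft_l1',f_scale=.002).x
    w=P[(np.abs(P[...,2]-.077)<.004)&(np.hypot(P[...,0]-.538,P[...,1]+.057)<.042)]
    t=P[(P[...,2]>.03)&(P[...,2]<.07)&(np.hypot(P[...,0]-.538,P[...,1]+.057)<.042)]
    g=lambda x:np.hypot(t[:,0]-x[0],t[:,1]-x[1])-.034
    rw=least_squares(g,[.538,-.057],loss='soft_l1',f_scale=.002).x
    print(n,len(q),'shank',r.round(4),'| rim',len(w),np.array(cv2.minEnclosingCircle(w[:,:2].astype(np.float32))[0]).round(4),'outer',len(t),rw.round(4))
E
python3 meas.py; python3 -c "
import cv2,numpy as np
a=[np.load(f'last_{n}.npz')['p'][v:v+120,u:u+160] for n,u,v in(('scene',265,190),('side',255,130))]
cv2.imwrite('pics/c2.png',cv2.resize(np.hstack(a),None,fx=2.5,fy=2.5,interpolation=2)[...,::-1])"
```

```text
clock: 6.6
eef_pos: [0.538, -0.0578, 0.2866]
eef_rot: [-0.551, 0.834, 0.0, -0.0]
contact_force: [0.5, -0.6, -4.7]
width: 0.0178
grasp_force: 50.0
tcp [ 0.53798625 -0.05776649  0.28655048] [-5.51367447e-01  8.34262489e-01  1.20821176e-04 -1.52134328e-04] -3.051931740468591 [ 0.51028262 -0.57479742 -4.68195175]
scene 211 shank [ 0.5373 -0.0583  0.0096  0.0036] | rim 360 [ 0.5384 -0.0566] outer 565 [ 0.541  -0.0548]
side 131 shank [ 0.5368 -0.0557 -0.0036 -0.0167] | rim 145 [ 0.5351 -0.0583] outer 262 [ 0.5341 -0.0579]
```

View pics/c2.png

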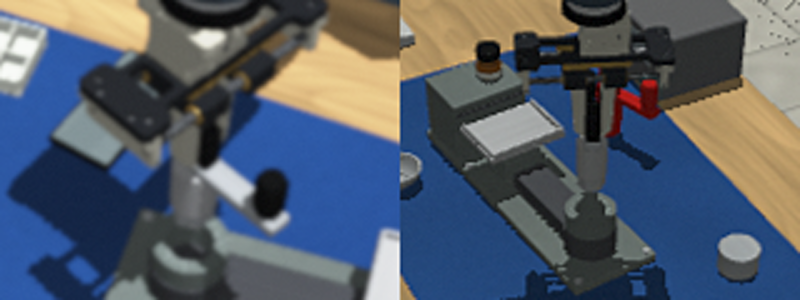

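The crank hangs upright over the well, in crop left at (200,215) and right at (590,175). The cameras' offsets average near zero, so I descend to just above shoulder entry.

```bash
python3 -m creep '0 0 0 0.01 0 0 0;0 0 0 0.02 0 0 0;0 0 0 0.03 0 0 0;0 0 0 0.037 0 0 0;0 0 0 0.044 0 0 0;0 0 0 0.05 0 0 0;0 0 0 0.054 0 0 0;0 0 0 0.055 0 0 0;0 0 0 0.055 0 0 0' 50; python3 -m creep '0 0 0 0.001 0 0 0;0 0 0 0.002 0 0 0;0 0 0 0.003 0 0 0;0 0 0 0.003 0 0 0'; python3 -m creep '0 0 0 0.0005 0 0 0;0 0 0 0.001 0 0 0;0 0 0 0.0015 0 0 0;0 0 0 0.0015 0 0 0'
```

```text
clock: 7.6
eef_pos: [0.5381, -0.0576, 0.2318]
eef_rot: [-0.552, 0.834, -0.0, 0.0]
contact_force: [0.4, -0.6, -4.9]
width: 0.0175
grasp_force: 50.0
clock: 8.0
eef_pos: [0.538, -0.0575, 0.2287]
eef_rot: [-0.552, 0.834, 0.0, -0.0]
contact_force: [0.3, -0.2, -3.3]
width: 0.0174
grasp_force: 50.0
clock: 8.4
eef_pos: [0.538, -0.0575, 0.2272]
eef_rot: [-0.552, 0.834, 0.0, -0.0]
contact_force: [0.1, 0.0, -3.6]
width: 0.0179
grasp_force: 50.0
```

```bash
python3 -m creep '0 0 0 0.0005 0 0 0;0 0 0 0.001 0 0 0;0 0 0 0.0015 0 0 0;0 0 0 0.0015 0 0 0'; python3 -m creep '0 0 0 0.0005 0 0 0;0 0 0 0.001 0 0 0;0 0 0 0.0015 0 0 0;0 0 0 0.0015 0 0 0'
```

```text
clock: 8.8
eef_pos: [0.538, -0.0576, 0.2256]
eef_rot: [-0.552, 0.834, 0.0, -0.0]
contact_force: [0.2, 0.4, -4.4]
width: 0.0175
grasp_force: 50.0
clock: 9.2
eef_pos: [0.538, -0.0575, 0.2241]
eef_rot: [-0.552, 0.834, 0.0, -0.0]
contact_force: [0.1, 0.0, -4.1]
width: 0.0178
grasp_force: 50.0
```

```bash
python3 -m creep '0 0 0 0.001 0 0 0;0 0 0 0.002 0 0 0;0 0 0 0.003 0 0 0;0 0 0 0.004 0 0 0;0 0 0 0.005 0 0 0;0 0 0 0.006 0 0 0;0 0 0 0.006 0 0 0'; python3 -m creep '0 0 0 0.001 0 0 0;0 0 0 0.002 0 0 0;0 0 0 0.003 0 0 0;0 0 0 0.004 0 0 0;0 0 0 0.005 0 0 0;0 0 0 0.006 0 0 0;0 0 0 0.006 0 0 0'
```

```text
clock: 9.9
eef_pos: [0.538, -0.0575, 0.2181]
eef_rot: [-0.552, 0.834, 0.0, -0.0]
contact_force: [-0.7, -0.3, -3.1]
width: 0.0179
grasp_force: 50.0
clock: 10.6
eef_pos: [0.538, -0.0575, 0.2121]
eef_rot: [-0.552, 0.834, 0.0, -0.0]
contact_force: [0.4, -0.6, -4.2]
width: 0.0181
grasp_force: 50.0
```

```bash
python3 -m creep '0 0 0 0.0005 0 0 0;0 0 0 0.001 0 0 0;0 0 0 0.0015 0 0 0;0 0 0 0.0015 0 0 0'; python3 -m creep '0 0 0 0.0005 0 0 0;0 0 0 0.001 0 0 0;0 0 0 0.001 0 0 0'
```

```text
clock: 11.0
eef_pos: [0.538, -0.0575, 0.2107]
eef_rot: [-0.552, 0.834, 0.0, -0.0]
contact_force: [0.4, -0.1, -3.7]
width: 0.018
grasp_force: 50.0
clock: 11.3
eef_pos: [0.5381, -0.0575, 0.2097]
eef_rot: [-0.552, 0.834, 0.0, 0.0]
contact_force: [-0.6, 0.9, -4.1]
width: 0.0176
grasp_force: 50.0
```

```bash
python3 -m creep '0 0 0 0.0003 0 0 0;0 0 0 0.0006 0 0 0;0 0 0 0.0006 0 0 0'; python3 -m creep '0 0 0 0.0003 0 0 0;0 0 0 0.0006 0 0 0;0 0 0 0.0006 0 0 0'; python3 -m creep '0 0 0 0.0003 0 0 0;0 0 0 0.0006 0 0 0;0 0 0 0.0006 0 0 0'
```

```text
clock: 11.6
eef_pos: [0.5381, -0.0575, 0.2096]
eef_rot: [-0.552, 0.834, -0.0, 0.0]
contact_force: [-1.5, -0.4, -0.5]
width: 0.0178
grasp_force: 50.0
clock: 11.9
eef_pos: [0.5381, -0.0575, 0.2094]
eef_rot: [-0.552, 0.834, -0.0, 0.0]
contact_force: [-2.4, 0.8, 5.3]
width: 0.0176
grasp_force: 50.0
clock: 12.2
eef_pos: [0.5381, -0.0575, 0.2094]
eef_rot: [-0.552, 0.834, -0.0, 0.0]
contact_force: [-3.9, 1.2, 9.7]
width: 0.0173
grasp_force: 50.0
```

Resting on the spindle face with about 10–14 N. Easing off slightly and turning clockwise to feel for the hex.

```bash
python3 -m creep '0 0 0 -0.0004 0 0 0;0 0 0 -0.0004 0 0 3;0 0 0 -0.0004 0 0 6;0 0 0 -0.0004 0 0 9;0 0 0 -0.0004 0 0 12;0 0 0 -0.0004 0 0 15;0 0 0 -0.0004 0 0 18;0 0 0 -0.0004 0 0 20'
```

```text
clock: 13.0
eef_pos: [0.5381, -0.0571, 0.2087]
eef_rot: [-0.398, 0.917, 0.0, 0.0]
contact_force: [-0.3, -0.2, -4.5]
width: 0.0177
grasp_force: 50.0
```

Force fell to the free-hanging value, so the key has found the hex. Lowering on gently.

```bash
python3 -m creep '0 0 0 0.0005 0 0 0;0 0 0 0.001 0 0 0;0 0 0 0.001 0 0 0'; python3 -m creep '0 0 0 0.0005 0 0 0;0 0 0 0.001 0 0 0;0 0 0 0.001 0 0 0'
```

```text
clock: 13.3
eef_pos: [0.5379, -0.0575, 0.2068]
eef_rot: [-0.399, 0.917, 0.0, -0.0]
contact_force: [-0.1, -0.1, -4.5]
width: 0.0176
grasp_force: 50.0
clock: 13.6
eef_pos: [0.538, -0.0575, 0.2062]
eef_rot: [-0.399, 0.917, 0.0, -0.0]
contact_force: [0.5, -0.1, -4.1]
width: 0.0177
grasp_force: 50.0
```

```bash
python3 -m creep '0 0 0 0.001 0 0 0;0 0 0 0.002 0 0 0;0 0 0 0.003 0 0 0;0 0 0 0.004 0 0 0;0 0 0 0.005 0 0 0;0 0 0 0.006 0 0 0;0 0 0 0.006 0 0 0'; python3 -m creep '0 0 0 0.001 0 0 0;0 0 0 0.002 0 0 0;0 0 0 0.003 0 0 0;0 0 0 0.004 0 0 0;0 0 0 0.005 0 0 0;0 0 0 0.006 0 0 0;0 0 0 0.006 0 0 0'; python3 -m creep '0 0 0 0.0005 0 0 0;0 0 0 0.001 0 0 0;0 0 0 0.001 0 0 0'
```

```text
clock: 14.3
eef_pos: [0.538, -0.0575, 0.2002]
eef_rot: [-0.399, 0.917, 0.0, -0.0]
contact_force: [0.2, 0.7, -5.5]
width: 0.0176
grasp_force: 50.0
clock: 15.0
eef_pos: [0.538, -0.0575, 0.1941]
eef_rot: [-0.399, 0.917, 0.0, -0.0]
contact_force: [0.3, 2.0, -4.6]
width: 0.0177
grasp_force: 50.0
clock: 15.3
eef_pos: [0.538, -0.0575, 0.1933]
eef_rot: [-0.399, 0.917, 0.0, -0.0]
contact_force: [0.1, 1.6, -4.1]
width: 0.0178
grasp_force: 50.0
```

```bash
python3 -m creep '0 0 0 0.0004 0 0 0;0 0 0 0.0008 0 0 0;0 0 0 0.0008 0 0 0'
```

```text
clock: 15.6
eef_pos: [0.538, -0.0575, 0.1927]
eef_rot: [-0.399, 0.917, 0.0, -0.0]
contact_force: [-0.1, 2.1, -2.0]
width: 0.0177
grasp_force: 50.0
```

Home: the shoulder is just touching. Now measuring the platform against the stage.

```bash
cat > lvl.py <<'E'
from h import *
yd=np.array([-.0995,.995]); xd=np.array([.995,.0995]); w=np.array([.538,-.0573])
print(status.read_state()['qpos'][5])
for n in('scene','side'):
    o=[]
    for k in range(3):
        p,d,m=grab(n); P=pts(d,m); P[d==0]=np.nan
        X=(P[...,:2]-w)@xd; Y=(P[...,:2]-w)@yd; Z=P[...,2]
        a=(abs(X)<.045)&(abs(Y-.2)<.032)&(Z>.06)&(Z<.12); b=(abs(X)<.052)&(abs(Y-.305)<.037)&(Z>.095)&(Z<.113)
        o.append([np.median(Z[a]),a.sum(),np.median(Z[b]),b.sum(),Z[a].std(),Z[b].std()])
    o=np.mean(o,0); print(n,o.round(4),'diff mm',1000*(o[0]-o[2]))
E
python3 lvl.py
```

```text
-2.7038327209806825
scene [8.270e-02 1.137e+03 1.061e-01 1.152e+03 1.600e-03 1.700e-03] diff mm -23.383178902244893
side [8.260e-02 1.660e+02 1.061e-01 2.700e+02 2.500e-03 2.900e-03] diff mm -23.525230089511698
```

```bash
python3 -m creep '0 0 0 0 0 0 0;0 0 0 0 0 0 3;0 0 0 0 0 0 7;0 0 0 0 0 0 11;0 0 0 0 0 0 15;0 0 0 0 0 0 20;0 0 0 0 0 0 25;0 0 0 0 0 0 30;0 0 0 0 0 0 30' 60; python3 lvl.py
```

```text
clock: 16.8
eef_pos: [0.5378, -0.0573, 0.1926]
eef_rot: [-0.148, 0.989, 0.0, -0.0]
contact_force: [-2.7, 2.8, -0.1]
width: 0.0177
grasp_force: 60.0
-2.1796049315538295
scene [8.4800000e-02 1.1393333e+03 1.0610000e-01 1.1556667e+03 1.6000000e-03
 1.7000000e-03] diff mm -21.34205994760062
side [8.490e-02 2.400e+02 1.062e-01 2.640e+02 2.600e-03 2.600e-03] diff mm -21.31594417260113
```

```bash
python3 -m creep '0 0 0 0 0 0 5;0 0 0 0 0 0 11;0 0 0 0 0 0 17;0 0 0 0 0 0 23;0 0 0 0 0 0 29;0 0 0 0 0 0 35;0 0 0 0 0 0 41;0 0 0 0 0 0 47;0 0 0 0 0 0 53;0 0 0 0 0 0 59;0 0 0 0 0 0 65;0 0 0 0 0 0 71;0 0 0 0 0 0 77;0 0 0 0 0 0 83;0 0 0 0 0 0 89;0 0 0 0 0 0 95;0 0 0 0 0 0 100;0 0 0 0 0 0 100' 60
```

```text
clock: 18.9
eef_pos: [0.5377, -0.0572, 0.1926]
eef_rot: [0.663, 0.749, -0.0, -0.0]
contact_force: [-3.1, 4.5, 2.0]
width: 0.0175
grasp_force: 60.0
```

```bash
python3 -m creep '0 0 0 0 0 0 5;0 0 0 0 0 0 11;0 0 0 0 0 0 17;0 0 0 0 0 0 23;0 0 0 0 0 0 29;0 0 0 0 0 0 35;0 0 0 0 0 0 41;0 0 0 0 0 0 47;0 0 0 0 0 0 53;0 0 0 0 0 0 59;0 0 0 0 0 0 65;0 0 0 0 0 0 71;0 0 0 0 0 0 77;0 0 0 0 0 0 83;0 0 0 0 0 0 89;0 0 0 0 0 0 95;0 0 0 0 0 0 100;0 0 0 0 0 0 100' 60; python3 lvl.py
```

```text
clock: 20.7
eef_pos: [0.5379, -0.0571, 0.1926]
eef_rot: [1.0, -0.027, -0.0, -0.0]
contact_force: [-3.7, 4.3, 1.2]
width: 0.0179
grasp_force: 60.0
1.3115070293669158
scene [1.0150000e-01 1.1593333e+03 1.0610000e-01 1.1516667e+03 1.5000000e-03
 1.7000000e-03] diff mm -4.637419313413494
side [1.014000e-01 2.690000e+02 1.063000e-01 2.656667e+02 6.300000e-03
 2.800000e-03] diff mm -4.8897793911258365
```

```bash
python3 -m creep '0 0 0 0 0 0 5;0 0 0 0 0 0 10;0 0 0 0 0 0 15;0 0 0 0 0 0 20;0 0 0 0 0 0 25;0 0 0 0 0 0 30;0 0 0 0 0 0 35;0 0 0 0 0 0 40;0 0 0 0 0 0 45;0 0 0 0 0 0 50;0 0 0 0 0 0 54;0 0 0 0 0 0 56.5;0 0 0 0 0 0 56.5;0 0 0 0 0 0 56.5' 60; python3 lvl.py
```

```text
clock: 22.4
eef_pos: [0.538, -0.0573, 0.1927]
eef_rot: [0.868, -0.496, -0.0, -0.0]
contact_force: [-2.7, 3.4, 0.9]
width: 0.0175
grasp_force: 60.0
2.2953107183822956
scene [1.0610000e-01 1.1700000e+03 1.0610000e-01 1.1536667e+03 1.5000000e-03
 1.7000000e-03] diff mm 0.06981797944421997
side [1.061000e-01 2.780000e+02 1.061000e-01 2.726667e+02 9.100000e-03
 2.800000e-03] diff mm 0.022030039032144844
```

Flush to within 0.1 mm. Letting go, then rising straight up.

```bash
python3 -m creep '50 0 0 0 0 0 0;50 0 0 0 0 0 0;50 0 0 0 0 0 0;50 0 0 0 0 0 0;50 0 0 0 0 0 0;50 0 0 0 0 0 0;50 0 0 0 0 0 0;50 0 0 0 0 0 0;50 0 0 0 0 0 0;50 0 0 0 0 0 0' 60; python3 -m creep '50 0 0 -0.01 0 0 0;50 0 0 -0.025 0 0 0;50 0 0 -0.04 0 0 0;50 0 0 -0.06 0 0 0;50 0 0 -0.08 0 0 0;50 0 0 -0.1 0 0 0;50 0 0 -0.12 0 0 0;50 0 0 -0.12 0 0 0;50 0 0 -0.12 0 0 0'; python3 lvl.py
python3 - <<'E'
from h import *
p,d,m=grab('scene','end.png'); P=pts(d,m); q=P[(np.hypot(P[...,0]-.538,P[...,1]+.057)<.025)&(P[...,2]>.13)&(P[...,2]<.16)]
print('hub top',len(q),np.median(q,0),'expect z ~0.145')
w,_,_=grab('side'); cv2.imwrite('pics/end2.png',np.hstack([p[150:420,120:520],w[100:370,200:600]])[...,::-1])
E
```

```text
clock: 23.7
eef_pos: [0.5381, -0.0575, 0.1926]
eef_rot: [0.868, -0.496, 0.0, 0.0]
contact_force: [-0.0, 0.5, 0.4]
width: 0.0468
grasp_force: 0.0
clock: 24.6
eef_pos: [0.5381, -0.0575, 0.3128]
eef_rot: [0.868, -0.496, 0.0, -0.0]
contact_force: [0.2, -0.1, 0.8]
width: 0.0466
grasp_force: 0.0
2.296540850732486
scene [1.0610000e-01 1.1653333e+03 1.0610000e-01 1.1536667e+03 1.6000000e-03
 1.7000000e-03] diff mm -0.003942557343594721
side [1.061000e-01 2.773333e+02 1.061000e-01 2.766667e+02 8.900000e-03
 2.900000e-03] diff mm -0.09188719437029647
hub top 180 [ 0.54081303 -0.05630376  0.1446175 ] expect z ~0.145
```

View pics/end2.png

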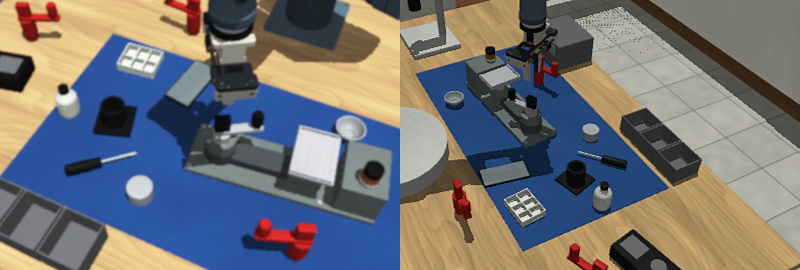

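The picture shows the crank seated in the well at left crop (225,140), the platform level with the stage, the gripper clear and the bystanders where they were.

```bash
python3 -c "
from plant import ticket; print(ticket.job_done())"
```

```text
the job is handed in; nothing more can be done
None
```

I handed the job in at about 25 s of the 70 s: the crank is home in the hex and released, the platform measures flush with the stage to about 0.1 mm, and the bystanders look undisturbed in the final pictures; the hand-in returned no verdict.

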